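Prop the big canister's lid half open on its stay

ROBOT

A 6-joint arm with a two-finger parallel gripper is mounted at the origin on the work surface. World frame = base frame: x ahead of the robot, y to its left, z up, the work surface at z = 0. Lengths are in m, angles in rad, forces in N, time in s.
With the tool pointing down it reaches from about 0.25 to 0.725 m from the base axis. Payload 9.7 kg.
Tool frame: the origin (TCP) lies between the finger pads; the fingertips stand 14 mm ahead of it and the grasp point (between the pads) lies 5 mm behind it; z points along the fingers, y is the direction in which the jaws open and shut (so a half turn about z gives the same grasp; the last joint's range is limited). The gripper opens to 85 mm and grips with 20 to 120 N. Pads are 22 mm wide; open, the fingers measure 114 mm over their backs; the gripper's body (76 mm by 85 mm) begins 54 mm behind the grasp point. The pads swing forward as they close: fully open they stand 13 mm farther back than shut.
Start: joints at [1.128, 0.087, 0.176, 1.66, 0, 1.571], TCP at [0.236, 0.497, 0.245] pointing down, gripper open.
Joint ranges: [-3.13, 3.13], [-0.85, 1.81], [-1.15, 1.24], [-2.2, 2.28], [-1.44, 1.52], [-3.14, 3.14]. Speed limits (rad/s): [2.22, 2.22, 2.57, 3.14, 3.14, 3.14].

INTERFACE

Orientations are given as a unit quaternion [x, y, z, w].
In Python, from station import observe, read_camera, sign_off gives the robot as it stands. The module is installed in compiled form; this text tells all that it offers.
- The arm moves only by the shell command python3 -m pendant 'ROWS'. ROWS is JSON, a list of rows, each a list of 3 entries, a list of its own where there are three numbers: the closure, from 0 (fully open) to 1 (shut), then the shift along the tool's x, y, z in cm, then the turn about the tool's z in rad. A call has exactly 8 rows; each row is the pose to reach, as a shift and turn from the pose commanded when the call began, along the tool's axes at that moment; what a row does not reach only later rows make up. A row lasts 1/10 s, in which the tool goes at most 50 mm and 8.59 degrees, less where a joint would pass 70% of its speed; a pose out of reach is approached as far as the arm can. A call with a gripper value outside its range is refused whole. The fingers move at their own pace and stop on an object; the grip force is fixed at half the most. Time passes only in rows, so rows that repeat a pose let the fingers close, or fill a call up. It gives the time, the measured TCP pose, the force and the opening at its end, in the units of the state.
- observe(): the state, without advancing time (a new reading comes with each control period).
- read_camera(name): name is "scene" or "side" or "wrist"; returns a dict with "pixels" (420x560x3 uint8, red, green, blue), "fx", "fy", "cx", "cy" (pixels), "world_to_cam" (4x4, takes a point from world to camera coordinates); the wrist camera has in their place "tool_from_camera" (4x4, takes a point from camera to tool coordinates, whose origin is the TCP and whose axes are the flange's). Camera axes: x right, y down, z forward; pixel columns grow to the right and rows downward; lengths in m; the calibration is good to about 2 mm. A picture is of the moment at which its call begins: read the wrist's pose just before it. There is no depth.
- sign_off(): hands the job in, once; it reports no verdict.
The state is a dict: "clock": time; "q": joint angles; "qvel": joint speeds; "joint_torque": joint torques, N m; "tool_pos": TCP position; "tcp_rot": TCP orientation; "wrist_force": force on the tool from outside, world axes, zero at the start; "moment": the same for the moment, N m; "finger_gap": finger opening in m.
Only numpy, scipy, OpenCV 4.12 (cv2) and the standard library are available. Lean on these libraries where they do the work, as an engineer would, in place of code of your own. Each camera call takes 0.05 s, during which the arm holds its last target.

TASK

Both ceramic canisters have been rinsed and stand with their lids thrown right back. Prop the lid of the big one half open so that it can air: flip its metal stay up until it stands against its stop, then tip the lid forward so that it comes down and rests on the stay, and let go. Leave the small canister's lid wide open as it is.

Things in the scene. Friction and masses are not known exactly. Their poses are not given: they have to be found in the camera images.
- canister: Bigger of two alike white ceramic box canisters; fixed. 220 mm along its x, 140 along y, 110 high. Origin: centre of the underside; z up; +x: to its hinge side, roughly world +y. Lid's hinge axis: along y at x 110, z 111 mm. Stay on the outside of the -y wall, away from the robot. The small one (150x100x80 mm, lid up to 0.25 m) is some 0.3 m to one side. Things over 0.12 m: only past x 0.7 or |y| 0.4 m
- stay (a joint): Its stay: steel bar, 125 mm long, 10 thick. Pivot parallel to y at canister x -60, y -77, z 102 mm. Rad: 0 level, pointing to +x; grows as it swings up and to the front; 1.57 upright, stop 1.62. Starts at 0 to 0.35; stiff pivot (0.08 N m), stays where left. Round 12 mm pull bar, 90 mm from the pivot, sticks out parallel to y, from y -77 to -168 mm, outer 60 mm free to grip; turns in the fingers.
- lid (a joint): Its lid: slab 225 mm long from the hinge, 170 wide, 10 thick, 0.5 kg; tongue 50 wide, 19 long in mid free edge. Rad: 0 shut, 1.57 upright, 1.92 (start) leaning back on its stop, top 0.34 m up. Underside runs from the hinge axis along x -cos q, z sin q; slab behind it. Pushed from behind (1-4 N near the edge) past upright it sinks by itself, damped, about 1 rad/s. On the raised stay: 0.61.
- small_lid (a joint): The small canister's lid, to be left alone. Rad: 0 shut, 1.92 (start) thrown right back against its stop.

How it is judged:
On the way:
1. the big canister's stay has been flipped up against its stop (at least 1.45 rad) (value of joint stay above 1.45 rad), for 0.2 s.
At the end, for the whole second after the job is handed in: The big canister's stay stands up (at least 1.45 rad) and its lid lies still on it, between 0.5 and 0.72 rad (value of joint stay above 1.45 rad and value of joint lid between 0.5 and 0.72 rad and velocity of joint lid between -0.05 and 0.05 rad/s); the robot touches nothing.
It fails at once if the small canister's lid was moved off its thrown-back position (below 1.6 rad) (value of joint small_lid below 1.6 rad).
It also fails if it takes over 64 s, if anything falls off the work surface, if the arm or the gripper's body presses on something with over 40 N, if the wrist force passes 120 N, or if a joint passes its speed limit or range.

## Working session

There is one attempt and no reset: what is moved stays moved. The work goes in short steps, Python scripts to look and compute and a shell command to move; the robot and the scene stay as the last step left them, time stands still between calls to the robot, and variables do not carry over. Pictures are saved under pics/ and viewed, and the job is handed in when it is done.

```bash
mkdir -p pics; python3 - <<'E'
from station import observe, read_camera
import cv2,numpy as np
o=observe()
print({k:np.round(v,3).tolist() for k,v in o.items()})
for n in ["scene","side","wrist"]:
    c=read_camera(n); cv2.imwrite(f"pics/{n}0.png",c["pixels"][:,:,::-1])
    print(n,c["fx"],c["fy"],c["cx"],c["cy"],np.round(c.get("world_to_cam",c.get("tool_from_camera")),4).tolist())
E
```

```text
{'clock': 0.0, 'q': [1.128, 0.087, 0.175, 1.66, 0.0, 1.571], 'qvel': [-0.001, 0.0, -0.0, -0.001, -0.001, 0.002], 'joint_torque': [0.0, -52.039, 46.48, 0.017, -0.0, -0.0], 'tool_pos': [0.236, 0.497, 0.245], 'tcp_rot': [0.22, 0.976, -0.001, -0.0], 'wrist_force': [0.229, -0.226, 1.03], 'moment': [0.005, -0.015, -0.033], 'finger_gap': 0.086}
scene 392.72119951828427 392.72119951828427 290.49897582570657 207.69999580409774 [[-0.601, 0.7993, 0.0017, 0.3097], [0.5563, 0.4198, -0.7172, -0.2391], [-0.5739, -0.4301, -0.6969, 1.0051], [0.0, 0.0, 0.0, 1.0]]
side 384.34194388756845 384.34194388756845 279.7324085258322 210.67113553732364 [[-0.3229, 0.9464, -0.0061, 0.1717], [0.8224, 0.2774, -0.4967, -0.3782], [-0.4684, -0.1654, -0.8679, 1.0868], [0.0, 0.0, 0.0, 1.0]]
wrist 299.8706502098546 299.8706502098546 277.54817187755077 209.17887507859788 [[-0.0003, -0.9605, -0.2781, 0.0706], [1.0, -0.0004, 0.0001, -0.0005], [-0.0002, -0.2781, 0.9605, -0.1294], [0.0, 0.0, 0.0, 1.0]]
```

View pics/scene0.png

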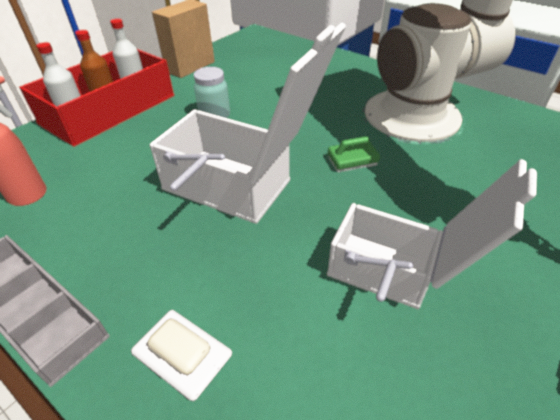

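View pics/side0.png

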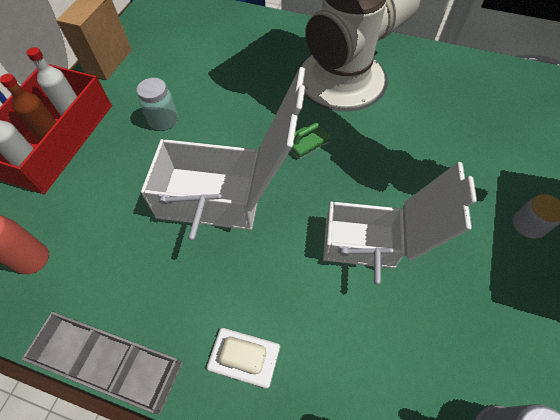

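View pics/wrist0.png

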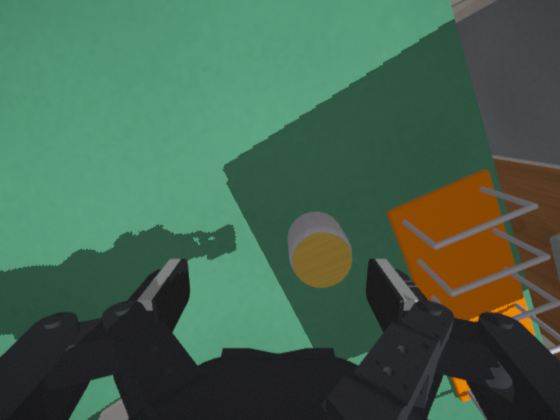

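```bash
python3 - <<'E'
import cv2
a=cv2.imread("pics/scene0.png")[100:225,140:300];b=cv2.imread("pics/side0.png")[60:245,130:315]
cv2.imwrite("pics/a.png",cv2.resize(a,None,fx=5,fy=5,interpolation=cv2.INTER_CUBIC)[:600])
cv2.imwrite("pics/b.png",cv2.resize(b,None,fx=3.2,fy=3.2,interpolation=cv2.INTER_CUBIC))
E
```

```text
(no output)
```

View pics/a.png

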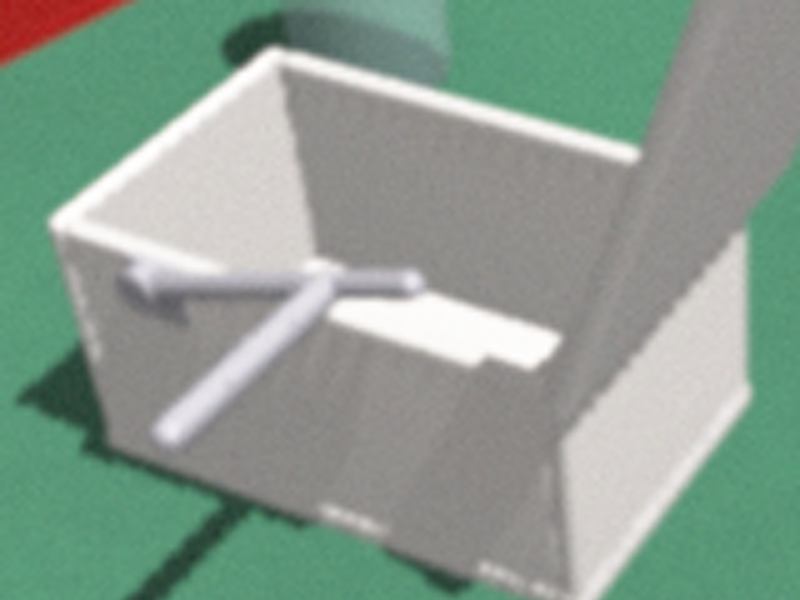

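View pics/b.png

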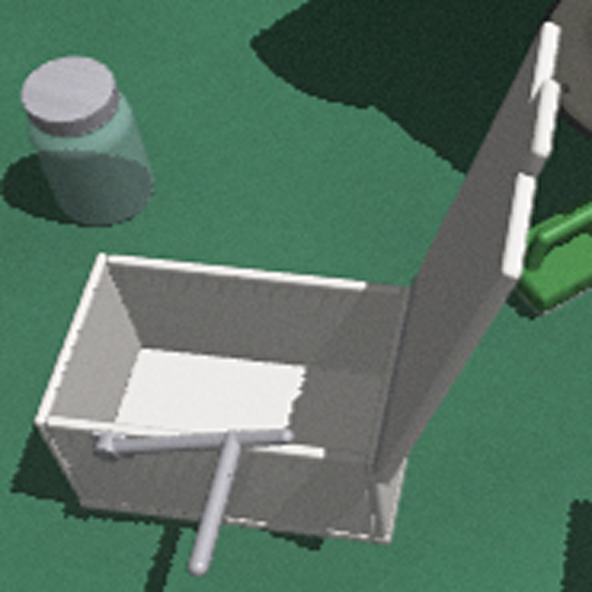

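```bash
cat > h.py <<'E'
import numpy as np,cv2
from station import read_camera
def P(c):
    K=np.array([[c["fx"],0,c["cx"]],[0,c["fy"],c["cy"]],[0,0,1]]);return K@np.array(c["world_to_cam"])[:3]
def tri(Ps,a,b):
    X=cv2.triangulatePoints(Ps[0],Ps[1],np.array(a,float),np.array(b,float)).ravel();X=X[:3]/X[3]
    e=[np.round((lambda p:p[:2]/p[2])(M@np.r_[X,1])-u,1).tolist() for M,u in zip(Ps,(a,b))]
    return X,e
E
python3 - <<'E'
from h import *
Ps=[P(read_camera(n)) for n in("scene","side")]
np.save("Ps.npy",Ps)
def s(x,y):return(140+x/5-.4,100+y/5-.4)
def d(x,y):return(130+x/3.2-.35,60+y/3.2-.35)
for n,a,b in[("A",s(52,222),d(40,422)),("B",s(277,50),d(102,257)),("pivot",s(135,280),d(105,445)),("bartip",s(170,437),d(199,569)),("barroot",s(325,288),d(234,436)),("staytip",s(415,282),d(288,435)),("hingecornerbottom",s(585,600),d(388,541))]:
    X,e=tri(Ps,a,b);print(n,X.round(4),e)
E
```

```text
A [ 0.5756 -0.2732  0.1146] [[0.3, -0.2], [-0.2, 0.2]]
B [ 0.4431 -0.2987  0.1137] [[-0.3, 0.1], [0.2, -0.2]]
pivot [ 0.5744 -0.2314  0.1068] [[0.4, -0.2], [-0.3, 0.3]]
bartip [ 0.6421 -0.1284  0.1333] [[-0.2, 0.1], [0.1, -0.1]]
barroot [ 0.5557 -0.1485  0.1301] [[0.9, -0.5], [-0.7, 0.7]]
staytip [ 0.5505 -0.1117  0.1449] [[-0.1, 0.0], [0.1, -0.1]]
hingecornerbottom [ 0.5362 -0.0632  0.0144] [[-0.7, 0.4], [0.5, -0.5]]
```

```bash
python3 -m pendant '[[0.4,[0,0,-4],-0.1],[0.4,[0,0,-8],-0.2],[0.4,[0,0,-12],-0.35],[0.4,[0,0,-12],-0.5],[0.4,[0,0,-12],-0.64],[0.4,[0,0,-12],-0.64],[0.4,[0,0,-12],-0.64],[0.4,[0,0,-12],-0.64]]'
cat > goal.py <<'E'
import sys,numpy as np
from scipy.spatial.transform import Rotation as R
from station import observe
o=observe();M=R.from_quat(o["tcp_rot"]).as_matrix()
print("pos",np.round(o["tool_pos"],4),"x",M[:,0].round(3),"y",M[:,1].round(3),"z",M[:,2].round(3),"q",np.round(o["q"],2),"F",np.round(o["wrist_force"],1),"gap",o["finger_gap"],"t",o["clock"])
for a in sys.argv[1:]:
    g=np.array(eval(a));print(a,"-> cm",(100*M.T@(g-o["tool_pos"])).round(2))
E
python3 goal.py "[.66,.1,.365]" "[.64,-.135,.3]"
```

```text
clock: 1.05
tool_pos: [0.2356, 0.4969, 0.365]
tcp_rot: [-0.097, 0.995, -0.0, -0.0]
wrist_force: [-0.6, -0.6, 0.1]
finger_gap: 0.0511
pos [0.2356 0.4969 0.365 ] x [-0.981 -0.193  0.   ] y [-0.193  0.981 -0.001] z [-0.    -0.001 -1.   ] q [ 1.13  0.17  0.51  1.91 -0.    0.93] F [-0.6 -0.6  0.1] gap 0.05113060251103919 t 1.05
[.66,.1,.365] -> cm [-3.399e+01 -4.712e+01  1.000e-02]
[.64,-.135,.3] -> cm [-27.5  -69.79   6.53]
```

```bash
python3 -m pendant '[[0.4,[-4,-3,0],0],[0.4,[-8,-6,0],0],[0.4,[-12,-9,0],0],[0.4,[-16,-12,0],0],[0.4,[-20,-15,0],0],[0.4,[-24,-18,0],0],[0.4,[-28,-21,0],0],[0.4,[-32,-24,0],0]]'
python3 -m pendant '[[0.4,[-1,-4,0],0],[0.4,[-2,-8,0],0],[0.4,[-2,-12,0],0],[0.4,[-2,-16,0],0],[0.4,[-2,-20,0],0],[0.4,[-2,-24,0],0],[0.4,[-2,-24,0],0],[0.4,[-2,-24,0],0]]'
python3 goal.py "[.62,-.135,.2]"
```

```text
clock: 1.85
tool_pos: [0.5978, 0.3229, 0.3654]
tcp_rot: [-0.097, 0.995, 0.0, 0.0]
wrist_force: [0.6, 0.8, 1.0]
finger_gap: 0.0516
clock: 2.65
tool_pos: [0.6632, 0.092, 0.365]
tcp_rot: [-0.097, 0.995, 0.0, -0.0]
wrist_force: [0.3, 0.3, -0.4]
finger_gap: 0.0515
pos [0.6632 0.092  0.365 ] x [-0.981 -0.192  0.   ] y [-0.192  0.981  0.   ] z [-0.  0. -1.] q [ 0.14  0.55  1.02  2.03  0.   -0.06] F [ 0.3  0.3 -0.4] gap 0.051465830865999374 t 2.65
[.62,-.135,.2] -> cm [  8.6  -21.45  16.5 ]
```

```bash
python3 -m pendant '[[0.2,[0,-4,0],0],[0.2,[2,-8,2],0],[0.2,[4,-12,4],0],[0.2,[6,-16,6],0],[0.2,[8,-20,8],0],[0.2,[8,-21.3,11],0],[0.2,[8,-21.3,12.5],0],[0.2,[8,-21.3,12.5],0]]'
python3 goal.py "[.62,-.13,.138]"
python3 - <<'E'
from station import *
import cv2
for n in["scene","side","wrist"]: cv2.imwrite(f"pics/{n}1.png",read_camera(n)["pixels"][:,:,::-1])
E
```

```text
clock: 3.45
tool_pos: [0.6256, -0.1307, 0.2376]
tcp_rot: [-0.098, 0.995, 0.001, -0.002]
wrist_force: [-0.3, 0.4, 0.2]
finger_gap: 0.0684
pos [ 0.6256 -0.1307  0.2376] x [-0.981 -0.195  0.004] y [-0.195  0.981  0.002] z [-0.004  0.001 -1.   ] q [-0.21  0.31  0.42  1.69  0.   -0.4 ] F [-0.3  0.4  0.2] gap 0.06842526932209796 t 3.45
[.62,-.13,.138] -> cm [0.5  0.16 9.97]
```

View pics/wrist1.png

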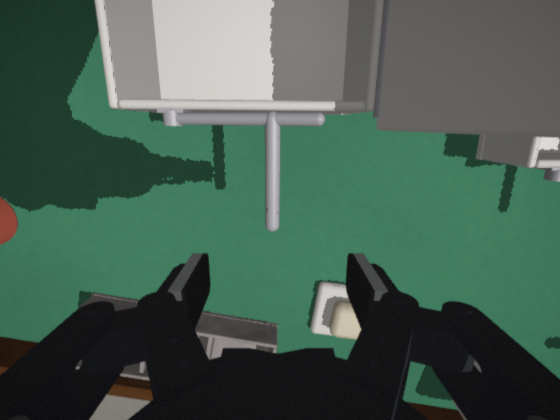

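View pics/scene1.png

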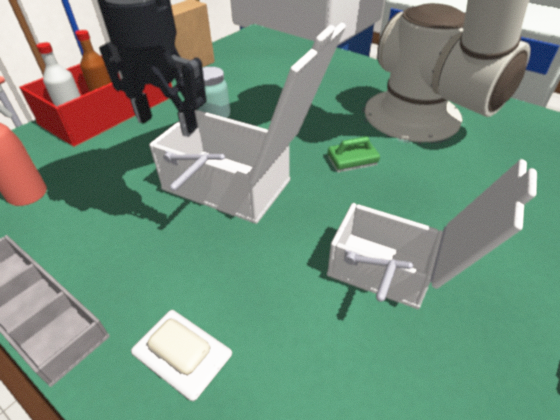

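```bash
python3 - <<'E'
from station import *
import numpy as np
from scipy.spatial.transform import Rotation as R
o=observe();c=read_camera("wrist");M=R.from_quat(o["tcp_rot"]).as_matrix();T=np.array(c["tool_from_camera"])
for n,u,v,z in[("tip",272,231,.130),("root",272,118,.130),("pivot",172,117,.102),("staytip",323,119,.139)]:
    d=T[:3,:3]@[(u-c["cx"])/c["fx"],(v-c["cy"])/c["fy"],1];p=T[:3,3]
    dz=(M@d)[2];t=(z-o["tool_pos"][2]-(M@p)[2])/dz;X=p+t*d
    print(n,"tool",X.round(4),"world",(M@X+o["tool_pos"]).round(4))
E
```

```text
tip tool [-0.0184 -0.0052  0.1116] world [ 0.646  -0.1319  0.13  ]
root tool [ 0.0741 -0.0047  0.1115] world [ 0.5553 -0.1497  0.13  ]
pivot tool [ 0.0753 -0.0908  0.1395] world [ 0.5711 -0.2344  0.102 ]
staytip tool [0.0732 0.0333 0.1025] world [ 0.5486 -0.1123  0.139 ]
```

```bash
python3 -m pendant '[[0.3,[0.6,-0.5,3],0],[0.3,[0.6,-0.5,6],0],[0.3,[0.6,-0.5,9],0],[0.3,[0.6,-0.5,11.3],0],[0.3,[0.6,-0.5,11.3],0],[0.8,[0.6,-0.5,11.3],0],[1,[0.6,-0.5,11.3],0],[1,[0.6,-0.5,11.3],0]]'
python3 -m pendant '[[1,[0,0,0],0],[1,[0,0,0],0],[1,[0,0,0],0],[1,[0,0,0],0],[1,[0,0,0],0],[1,[0,0,0],0],[1,[0,0,0],0],[1,[0,0,0],0]]'
python3 goal.py
python3 - <<'E'
from station import *
import cv2
for n in["wrist"]: cv2.imwrite(f"pics/{n}2.png",read_camera(n)["pixels"][:,:,::-1])
E
```

```text
clock: 4.45
tool_pos: [0.6223, -0.1378, 0.1293]
tcp_rot: [-0.099, 0.995, -0.0, 0.001]
wrist_force: [-0.0, 0.4, 0.2]
finger_gap: 0.0165
clock: 5.25
tool_pos: [0.622, -0.1362, 0.1289]
tcp_rot: [-0.099, 0.995, 0.001, 0.001]
wrist_force: [-0.9, 8.8, 4.1]
finger_gap: 0.0096
pos [ 0.622  -0.1362  0.1289] x [-0.98  -0.197 -0.002] y [-0.197  0.98   0.002] z [ 0.002  0.003 -1.   ] q [-0.22  0.28  0.17  1.46  0.   -0.42] F [-0.9  8.8  4.1] gap 0.009554132810169676 t 5.25
```

View pics/wrist2.png

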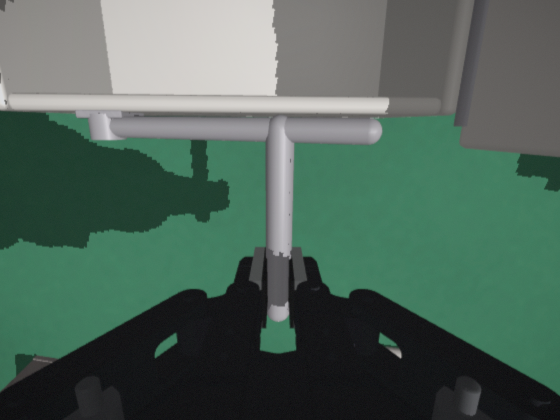

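```bash
python3 -m pendant '[[1,[0,-0.2,-0.6],0],[1,[0,-0.5,-1.2],0],[1,[0,-0.8,-1.8],0],[1,[0,-1.2,-2.4],0],[1,[0,-1.6,-2.9],0],[1,[0,-2.0,-3.4],0],[1,[0,-2.5,-3.9],0],[1,[0,-3.0,-4.4],0]]'
python3 goal.py
python3 - <<'E'
from station import *
import cv2
for n in["wrist"]: cv2.imwrite(f"pics/{n}3.png",read_camera(n)["pixels"][:,:,::-1])
E
```

```text
clock: 6.1
tool_pos: [0.6276, -0.1644, 0.1741]
tcp_rot: [-0.099, 0.995, 0.002, 0.001]
wrist_force: [-6.0, 12.8, 9.9]
finger_gap: 0.0097
pos [ 0.6276 -0.1644  0.1741] x [-0.98  -0.198 -0.003] y [-0.198  0.98   0.004] z [ 0.002  0.005 -1.   ] q [-0.26  0.31  0.3   1.56  0.01 -0.46] F [-6.  12.8  9.9] gap 0.009748022739526598 t 6.1
```

View pics/wrist3.png

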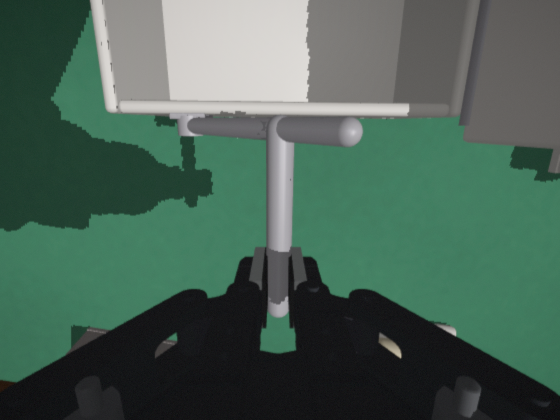

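```bash
python3 -m pendant '[[1,[0,-0.6,-0.6],0],[1,[0,-1.3,-1.0],0],[1,[0,-2.0,-1.35],0],[1,[0,-2.75,-1.65],0],[1,[0,-3.5,-1.85],0],[1,[0,-4.3,-2.0],0],[1,[0,-5.1,-2.05],0],[1,[0,-5.8,-2.05],0]]'
python3 goal.py
python3 - <<'E'
from station import *
import cv2
for n in["wrist","side"]: cv2.imwrite(f"pics/{n}4.png",read_camera(n)["pixels"][:,:,::-1])
E
```

```text
clock: 6.95
tool_pos: [0.6394, -0.224, 0.1953]
tcp_rot: [-0.098, 0.995, -0.0, 0.002]
wrist_force: [-1.9, 4.5, 10.9]
finger_gap: 0.0094
pos [ 0.6394 -0.224   0.1953] x [-0.981 -0.196 -0.004] y [-0.196  0.981 -0.001] z [ 0.005 -0.    -1.   ] q [-0.34  0.39  0.44  1.62  0.   -0.53] F [-1.9  4.5 10.9] gap 0.009368923584048346 t 6.95
```

View pics/wrist4.png

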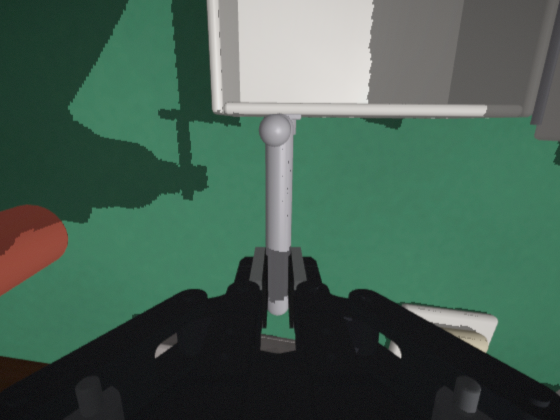

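View pics/side4.png

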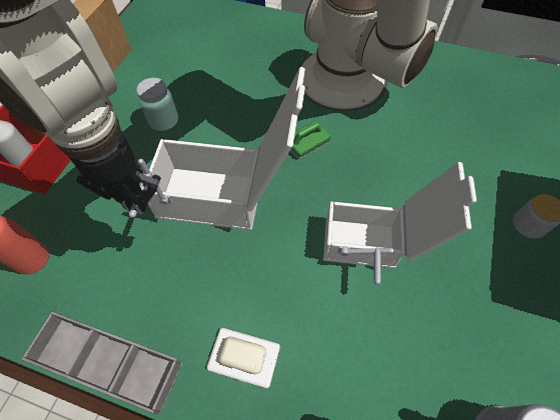

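```bash
python3 -m pendant '[[1,[0,-0.2,0],0],[1,[0,-0.4,0],0],[1,[0,-0.6,0],0],[1,[0,-0.8,0],0],[1,[0,-1.0,0],0],[1,[0,-1.0,0],0],[1,[0,-1.0,0],0],[1,[0,-1.0,0],0]]'
python3 goal.py
```

```text
clock: 7.85
tool_pos: [0.6402, -0.2256, 0.1954]
tcp_rot: [-0.101, 0.995, 0.006, 0.001]
wrist_force: [-12.0, 40.6, 19.2]
finger_gap: 0.0099
pos [ 0.6402 -0.2256  0.1954] x [-0.979 -0.202 -0.004] y [-0.202  0.979  0.013] z [ 0.001  0.013 -1.   ] q [-0.34  0.4   0.45  1.63  0.01 -0.55] F [-12.   40.6  19.2] gap 0.009875635432147176 t 7.85
```

```bash
python3 -m pendant '[[1,[0,0.5,0],0],[1,[0,0.8,0.1],0],[0.5,[0,0.8,0.1],0],[0.5,[0,0.8,0.1],0],[0.5,[0,0.8,0.1],0],[0.5,[0,0.8,0],0],[0.5,[0,0.8,-1],0],[0.5,[0,0.8,-2],0]]'
python3 -m pendant '[[0.5,[0,0,-2],0],[0.5,[0,0,-4],0],[0.5,[0,0,-6],0],[0.5,[0,0,-8],0],[0.5,[-1,0,-10],0],[0.5,[-1,0,-12],0],[0.5,[-1,0,-12],0],[0.5,[-1,0,-12],0]]'
python3 goal.py
python3 - <<'E'
from station import *
import cv2
for n in["wrist","side","scene"]: cv2.imwrite(f"pics/{n}5.png",read_camera(n)["pixels"][:,:,::-1])
E
```

```text
clock: 8.65
tool_pos: [0.639, -0.2261, 0.2124]
tcp_rot: [-0.098, 0.995, 0.0, -0.0]
wrist_force: [0.3, -0.1, 0.7]
finger_gap: 0.0427
clock: 9.45
tool_pos: [0.6492, -0.2242, 0.332]
tcp_rot: [-0.098, 0.995, -0.0, 0.0]
wrist_force: [0.1, -0.1, -0.2]
finger_gap: 0.0428
pos [ 0.6492 -0.2242  0.332 ] x [-0.981 -0.196 -0.001] y [-0.196  0.981 -0.001] z [ 0.001 -0.    -1.   ] q [-0.33  0.55  0.94  1.96 -0.   -0.53] F [ 0.1 -0.1 -0.2] gap 0.0427863716058648 t 9.45
```

View pics/wrist5.png

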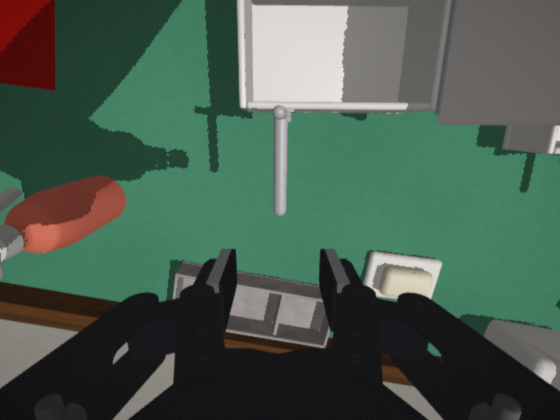

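View pics/scene5.png

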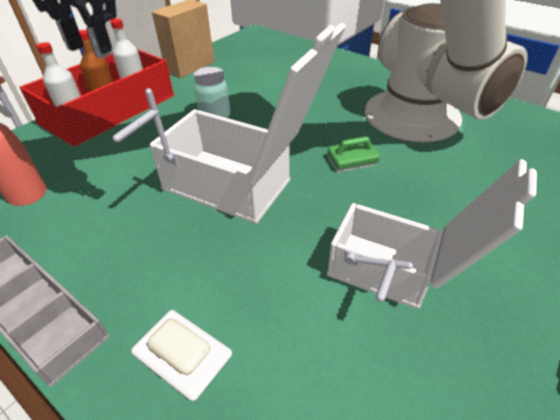

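```bash
python3 -m pendant '[[1,[0,0,-4],0],[1,[0,3,-7],0],[1,[0,7,-7],0],[1,[0,11,-7],0],[1,[0,15,-7],0],[1,[0,19,-7],0],[1,[0,23,-7],0],[1,[0,27,-7],0]]'
python3 -m pendant '[[1,[0,4,0],0],[1,[0,7,0],0],[1,[3,7,0],0],[1,[6,7,0],0],[1,[9,7,0],0],[1,[11,7,0],0],[1,[11,7,0],0],[1,[11,7,0],0]]'
python3 goal.py "[.475,.082,.31]"
python3 - <<'E'
from station import *
import cv2
for n in["side","scene","wrist"]: cv2.imwrite(f"pics/{n}6.png",read_camera(n)["pixels"][:,:,::-1])
E
```

```text
clock: 10.4
tool_pos: [0.595, 0.0421, 0.4013]
tcp_rot: [-0.098, 0.995, 0.0, -0.0]
wrist_force: [0.8, -0.3, 0.7]
finger_gap: 0.0001
clock: 11.2
tool_pos: [0.4743, 0.0877, 0.4017]
tcp_rot: [-0.098, 0.995, 0.0, 0.0]
wrist_force: [1.0, 0.0, -0.1]
finger_gap: 0.0002
pos [0.4743 0.0877 0.4017] x [-0.981 -0.196 -0.   ] y [-0.196  0.981  0.   ] z [ 0.  0. -1.] q [ 0.18  0.05  0.45  1.97  0.   -0.01] F [ 1.   0.  -0.1] gap 0.00020750634960991162 t 11.2
[.475,.082,.31] -> cm [ 0.04 -0.58  9.17]
```

View pics/scene6.png

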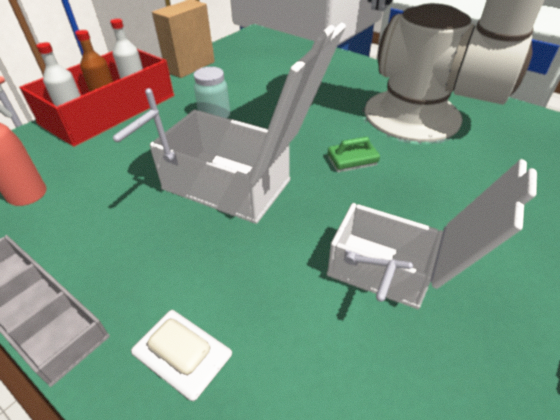

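View pics/side6.png

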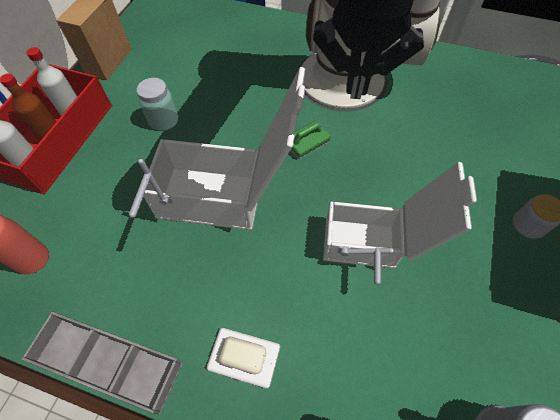

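View pics/wrist6.png

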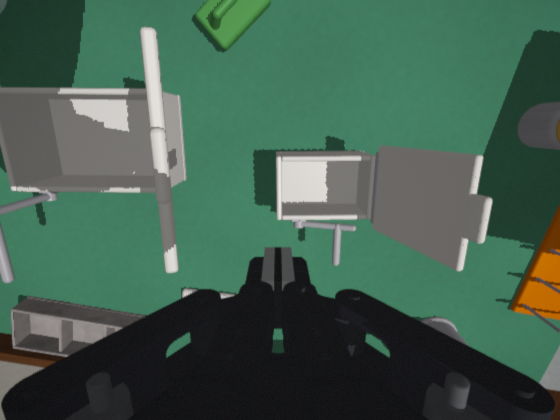

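```bash
python3 - <<'E'
from station import *
from h import *
from scipy.spatial.transform import Rotation as R
o=observe();c=read_camera("wrist");M=R.from_quat(o["tcp_rot"]).as_matrix();T=np.array(c["tool_from_camera"])
for n,u,v,z in[("near corner back",177,271,.32),("near front",166,272,.323),("far back",157,29,.32)]:
    d=T[:3,:3]@[(u-c["cx"])/c["fx"],(v-c["cy"])/c["fy"],1];p=T[:3,3]
    dz=(M@d)[2];t=(z-o["tool_pos"][2]-(M@p)[2])/dz;X=p+t*d
    print(n,"tool",X.round(4),"world",(M@X+o["tool_pos"]).round(4))
Ps=np.load("Ps.npy")
a,e=tri(Ps,(150,94),(144.5,163));b,e2=tri(Ps,(168.5,156),(166.5,199));print(a,e,b,e2)
v=a-b;ex=np.array([-.196,.981,0]);print("stay",np.arctan2(v[2],v@ex))
E
```

```text
near corner back tool [-0.04   -0.0785  0.0809] world [0.5297 0.0187 0.32  ]
near front tool [-0.0393 -0.0859  0.0779] world [0.5304 0.0113 0.323 ]
far back tool [ 0.1267 -0.0754  0.0811] world [ 0.3656 -0.0109  0.32  ]
[ 0.57665853 -0.22771991  0.22853713] [[0.5, -0.3], [-0.4, 0.4]] [ 0.57639825 -0.22064605  0.11266066] [[1.0, -0.6], [-0.7, 0.8]]
stay 1.6310502720882816
```

```bash
python3 -m pendant '[[1,[0,0,3],0],[1,[0,0,6],0],[1,[0,0,9],0],[1,[0,-1.5,9],0],[1,[0,-3,9],0],[1,[0,-4.5,9],0],[1,[0,-5.5,9],0],[1,[0,-5.5,9],0]]'
python3 goal.py
python3 -m pendant '[[1,[0,-0.8,0],0],[1,[0,-1.6,0],0],[1,[0,-2.4,0],0],[1,[0,-3.2,0],0],[1,[0,-4,0],0],[1,[0,-4.8,0],0],[1,[0,-5.6,0],0],[1,[0,-6.4,0],0]]'
python3 goal.py
python3 - <<'E'
from station import *
import cv2
for n in["side","scene"]: cv2.imwrite(f"pics/{n}7.png",read_camera(n)["pixels"][:,:,::-1])
E
```

```text
clock: 12.2
tool_pos: [0.4857, 0.0331, 0.3113]
tcp_rot: [-0.098, 0.995, -0.0, -0.0]
wrist_force: [-0.8, -0.7, -0.5]
finger_gap: -0.0001
pos [0.4857 0.0331 0.3113] x [-0.981 -0.195  0.001] y [-0.195  0.981 -0.   ] z [-0.001 -0.    -1.   ] q [ 0.07 -0.03  0.19  1.79 -0.   -0.13] F [-0.8 -0.7 -0.5] gap -0.00014283246604129016 t 12.2
clock: 13.0
tool_pos: [0.4979, -0.0296, 0.3117]
tcp_rot: [-0.098, 0.995, -0.0, -0.0]
wrist_force: [-0.4, 1.3, 0.2]
finger_gap: 0.0001
pos [ 0.4979 -0.0296  0.3117] x [-0.981 -0.196  0.   ] y [-0.196  0.981 -0.   ] z [-0. -0. -1.] q [-0.06 -0.    0.22  1.79 -0.   -0.26] F [-0.4  1.3  0.2] gap 6.852669027449834e-05 t 13.0
```

View pics/scene7.png

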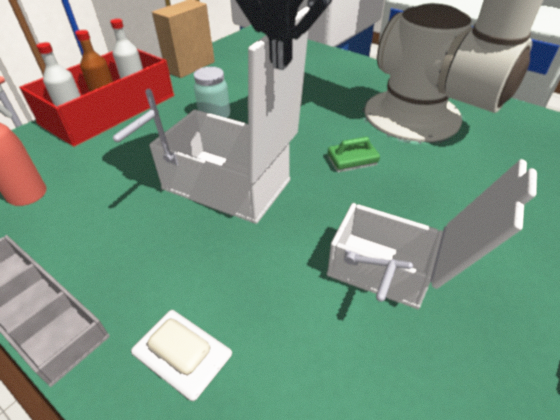

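View pics/side7.png

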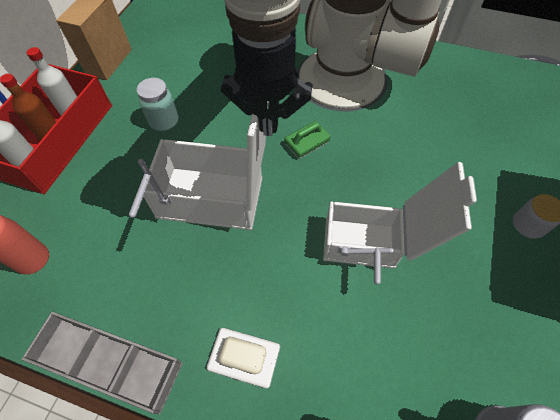

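The lid is close to upright (edge at about (255,50) in scene), with the fingers behind it. I keep pushing.

```bash
python3 -m pendant '[[1,[0,-0.8,0],0],[1,[0,-1.6,0],0],[1,[0,-2.4,0],0],[1,[0,-3.2,0],0],[1,[0,-4,0],0],[1,[0,-4.5,0],0],[1,[0,-4.5,0],0],[1,[0,-4.5,0],0]]'
python3 -m pendant '[[1,[0,0,0],0],[1,[0,0,0],0],[1,[0,2,0],0],[1,[0,4,0],0],[1,[0,6,0],0],[1,[0,8,0],0],[1,[0,8,-3],0],[1,[0,8,-6],0]]'
python3 goal.py
python3 - <<'E'
from station import *
import cv2
for n in["side","scene"]: cv2.imwrite(f"pics/{n}8.png",read_camera(n)["pixels"][:,:,::-1])
E
```

```text
clock: 13.9
tool_pos: [0.5066, -0.0732, 0.3116]
tcp_rot: [-0.098, 0.995, 0.0, -0.0]
wrist_force: [0.0, -0.3, 0.6]
finger_gap: 0.0001
clock: 14.7
tool_pos: [0.4902, 0.0063, 0.3721]
tcp_rot: [-0.099, 0.995, 0.0, -0.001]
wrist_force: [1.3, 0.5, 0.7]
finger_gap: -0.0003
pos [0.4902 0.0063 0.3721] x [-0.98  -0.198  0.002] y [-0.198  0.98   0.   ] z [-0.002 -0.    -1.   ] q [ 0.01  0.03  0.37  1.91 -0.   -0.19] F [1.3 0.5 0.7] gap -0.0002645093692530585 t 14.7
```

View pics/scene8.png

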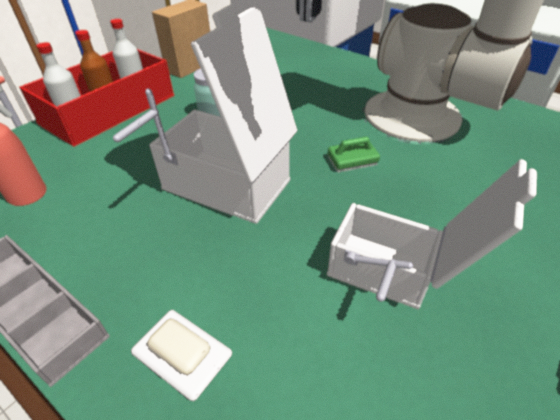

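View pics/side8.png

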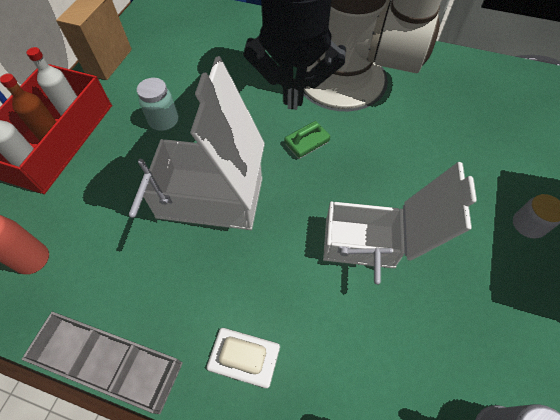

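The lid has passed upright and is sinking, and the tool is clear. I wait and look again.

```bash
for i in 1 2 3; do python3 -m pendant '[[1,[0,0,0],0],[1,[0,0,0],0],[1,[0,0,0],0],[1,[0,0,0],0],[1,[0,0,0],0],[1,[0,0,0],0],[1,[0,0,0],0],[1,[0,0,0],0]]' | head -1
python3 - $i <<'E'
from station import *
import cv2,sys
for n in["side","scene"]: cv2.imwrite(f"pics/{n}9_{sys.argv[1]}.png",read_camera(n)["pixels"][:,:,::-1])
E
done
python3 - <<'E'
import cv2,numpy as np
for n in["side","scene"]:
    a,b=[cv2.imread(f"pics/{n}9_{i}.png")[40:260,120:310].astype(int) for i in(2,3)]
    d=abs(a-b).max(2);print(n,(d>40).sum(),d.max())
s=cv2.resize(cv2.imread("pics/scene9_3.png")[60:225,130:310],None,fx=2.2,fy=3*2.2/3);t=cv2.resize(cv2.imread("pics/side9_3.png")[80:245,125:305],None,fx=2.2,fy=2.2)
cv2.imwrite("pics/c.png",np.hstack([s,t]))
E
```

```text
clock: 15.6
clock: 16.5
clock: 17.4
side 0 22
scene 0 24
```

View pics/c.png

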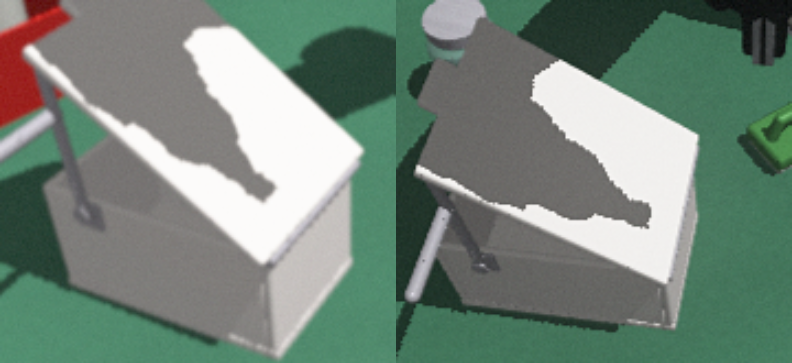

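View pics/scene9_3.png

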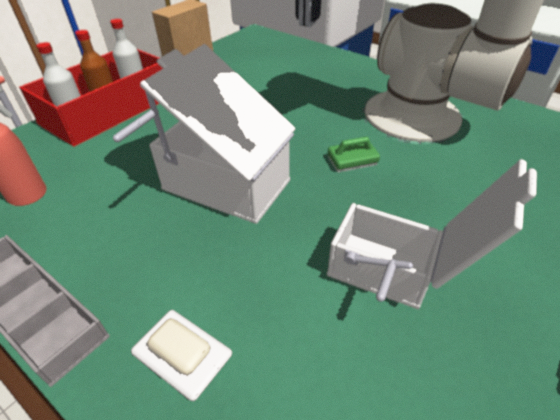

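```bash
python3 - <<'E'
from h import *
Ps=np.load("Ps.npy")
s=lambda x,y:(130+x/2.2,60+y/2.2);d=lambda x,y:(125+(x-396)/2.2,80+y/2.2)
ex=np.array([-.196,.981,0])
a,e=tri(Ps,s(28,47),d(418,170));b,e2=tri(Ps,s(265,264),d(666,281));v=a-b
print(a,e,b,e2,"lid",np.arctan2(v[2],-v@ex))
a,e=tri(Ps,s(44,84),d(447,198));b,e2=tri(Ps,s(88,213),d(485,264));v=a-b;print("stay",np.arctan2(v[2],v@ex),e,e2)
from station import *
print(observe()["wrist_force"]);sign_off()
E
```

```text
[ 0.58026388 -0.23540443  0.24773712] [[-0.5, 0.3], [0.4, -0.4]] [ 0.54324134 -0.06069119  0.11532694] [[0.1, -0.0], [-0.1, 0.0]] lid 0.6378262426009185
stay 1.503649102207267 [[0.2, -0.1], [-0.1, 0.1]] [[-0.1, 0.0], [0.1, -0.1]]
[ 0.03182455  0.44299785 -0.56548962]
the job is handed in; nothing more can be done
```

The big canister's lid is propped half open on its raised stay, and I handed the job in at about 17.5 s of the 64 s allowed.

I gripped the stay's pull bar and swung it up until it pressed against its stop at about 40 N. I then let go, went round behind the lid with the fingers closed and pushed it past upright. It sank onto the stay by itself and the arm backed off.

Last checks before handing in:

- **Lid:** it measured about 0.64 rad from the two cameras, inside the 0.50–0.72 range. Two pictures 0.9 s apart showed no motion.
- **Stay:** it measured about 1.63 rad before the lid came down. The last reading was about 1.50 rad, taken from a short part of the bar below the lid. The two readings disagree by 0.13 rad, and the last one clears the 1.45 limit by only 0.05 rad. The pictures show the stay standing under the lid. A lid angle near the expected 0.61 also fits the stay being up at its stop.
- **Small canister:** its lid looked the same as at the start in the pictures; I did not measure its angle.
- **Arm:** the wrist force was under 1 N and the gripper was clear of everything.

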